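# Weigh a weld sample on the spring hook scale

## Task

Weigh the tee weld sample that has an eye: hang it by its eye in the dip of the spring scale's hook, easing its weight onto the spring so that the hook neither jerks nor bounces nor is pressed down hard, let go and leave it hanging free until it has been still for a good second. Then lift it off just as gently and set it down softly in the shallow tray, standing on its foot. Leave everything else where it is.

Things in the scene. Friction and masses are not known exactly. Their poses are not given: they have to be found in the camera images.
- sample: tee weld sample with an eye, plain steel, 0.22 to 0.88 kg: flat foot 60 (x) x 70 (y) x 6 mm and an upright web on its middle, 8 mm thick (x), 50 mm wide (y), top edge 147 mm above the underside. Origin: centre of the foot's underside; z up; centre of mass on the z axis; same from either side
- eye (a point): peak of the house-shaped eye that goes through the web along x, 95 mm above the underside; it bears on the hook. The eye is 26 mm wide and reaches from 55 mm above the underside up to 87 mm at its sides, 95 mm at the peak; the web is solid above it
- sample_grip (a point): middle of the solid upper part of the web, 130 mm above the underside and 17 mm below the top edge: a good place to take it across its 8 mm thickness
- scale: spring hook scale, fixed. Origin: on the bench right below the hook's dip; its x axis points from the hook to the column, so the hook points along -x. Foot plate 200 x 120 x 12 mm (x from -30 to 170 mm); column and spring tube 342 mm high, from x = 103 to 155 mm; only the hook reaches nearer
- hook_seat (a point): top of the hook's 8 mm round bar in its dip, 219 mm above the bench when empty; sinks with the load. The dip is level for 16 mm (scale x -8 to 8 mm), then rises 12 mm within 14 mm on both sides: in front to the free end, behind to a level bar that runs to the column
- hook_tip (a point): centre of the hook's rounded free end (4 mm radius), 22 mm in front of (-x of the scale) and 8 mm above hook_seat. To pass, the eye must clear the end's top, 12 mm above hook_seat, and the bar's underside, 8 mm below hook_seat
- carriage (a joint): how far the hook is pulled down, in m: 0 empty, spring 100 N/m (0.01 m per 1 N), lightly damped so that a load let go carelessly bounces for seconds; stops at 0.095. Handled gently it never moves faster than 0.07 m/s
- tray: shallow open aluminium tray, fixed, 190 x 170 x 18 mm with 4 mm walls and floor. Origin: centre of its underside, so the inner floor is 4 mm above it
- tube_a: bystander: short steel tube standing, 44 mm across, 55 mm high; origin at its underside
- tube_b: bystander: short steel tube standing, 56 mm across, 45 mm high; origin at its underside
- plain_tee: bystander: low tee weld sample without an eye, 60 x 80 mm, 56 mm high; origin at its underside
- hammer: bystander: hammer lying, about 240 mm long along x
- wire_brush: bystander: brush lying, about 220 mm long along x
- spray_can: bystander: grey can standing, 60 mm across, 170 mm high; origin at its underside
- magnet_square: bystander: flat triangular welding magnet, 90 x 90 x 16 mm; origin at its underside
Mind the look-alikes: they are no part of the job. Leave any blue, orange or turquoise look-alike of the sample alone.

How it is judged:
By the outcome, as a careful person would: the job done as asked, in the order asked, and still so for the second after the job is handed in, with the robot touching nothing.
It also fails if it takes over 72 s, if anything falls off the work surface, if the arm or the gripper's body presses on something with over 40 N, if the wrist force passes 120 N, or if a joint passes its speed limit or range.

## Robot

A 6-joint arm with a two-finger parallel gripper is mounted at the origin on the work surface. World frame = base frame: x ahead of the robot, y to its left, z up, the work surface at z = 0. Lengths are in m, angles in rad, forces in N, time in s.
With the tool pointing down it reaches from about 0.375 to 0.9 m from the base axis. Payload 3.1 kg.
Tool frame: the origin (TCP) lies midway between the tips of the shut fingers; the grasp point (between the pads) lies 19 mm behind it; x points along the fingers, y is the direction in which the jaws open and shut, and the axes are right-handed (so a half turn about x gives the same grasp; the last joint's range is limited). The gripper opens to 87 mm and grips with 3 to 60 N. Pads are 19 mm wide; open, the fingers measure 117 mm over their backs; the gripper's body (75 mm by 190 mm) begins 51 mm behind the grasp point.
Start: joints at [-1.472, 0.527, 1.433, -0, 1.181, -0.178], TCP at [0.171, -0.601, 0.223] pointing down, gripper open.
Joint ranges: [-3.08, 3.08], [-0.75, 2.2], [0.22, 2.44], [-1.43, 4.57], [0, 2.65], [-2.85, 2.85]. Speed limits (rad/s): [2.79, 2.79, 3.14, 3.14, 3.14, 3.14].

## Interface

Orientations are given as a unit quaternion [x, y, z, w].
In Python, from rig import get_obs, imaging, robot gives the robot as it stands.
- The arm moves only by the shell command python3 -m inch 'ROWS' [FORCE]. ROWS is JSON, a list of rows, each a list of 3 entries, a list of its own where there are three numbers: the finger opening in mm, from 0 to 87, then the shift along the tool's x, y, z in mm, then the turn, a rotation vector about the tool's x, y, z in degrees. In form: [[grip, [dx, dy, dz], [wx, wy, wz]], ...]. A call has 1 to 12 rows; each row shifts and turns the pose as measured when the row begins, along the tool's axes as they then stand; what a row does not reach is not made up. A row lasts 1/8 s, in which the tool goes at most 62.5 mm and 10.7 degrees, less where a joint would pass 70% of its speed; a pose out of reach is approached as far as the arm can. A call with a gripper value outside its range is refused whole. The fingers move at their own pace and stop on an object; FORCE is the grip in N (left out, the last holds). Time passes only in rows, so rows that do not move let the fingers close. It gives the time, the measured TCP pose, the force and the opening at its end, in the units of the state.
- get_obs(): the state, without advancing time (a new reading comes with each control period).
- imaging.camera(name): name is "side" or "top" or "wrist"; returns the picture (400x640x3 uint8, red, green, blue); there is no depth.
- imaging.camera_params(name): a dict with "camera_matrix" (3x3 intrinsics, pixels), "xyz" and "rotation" of the camera in the world. Camera axes: x right, y down, z forward; pixel columns grow to the right and rows downward; lengths in m; the calibration is good to about 2 mm. The wrist camera is an equidistant fisheye: a pixel r from the principal point sees the ray r / f radians off the axis. A picture is of the moment at which its call begins: read the wrist's pose just before it. camera_params takes no time and is no camera call; for the wrist camera it gives the pose at the moment of the call.
- robot.hand_in(): hands the job in, once; it reports no verdict.
Trained networks look in the newest picture that a camera, given by its name, has taken for a name from the list of things; names that differ only in an ending like _2 or _b are one class to them, and where a whole thing is asked for, a point or a joint stands for the part that bears it (a point fixed in the world has none). Each returns a list of dicts, best first, with "confidence" (0 to 1); they miss things now and then, are a little off and sometimes report something else, mostly with a low value. They report only what shows in the picture. A call takes as long as a camera call. They do not tell look-alikes from the thing itself.
- imaging.cut_out(camera, target): "pixels" (400x640 bool, what is visible of it) and "box" ([centre column, centre row, width, height] in pixels, round what is visible of it).
- imaging.tip_of(camera, target): "pixel" ([column, row] in pixels: a listed point, or the origin of a listed thing).
The state is a dict: "time": time; "q": joint angles; "joint_velocities": joint speeds; "joint_torque": joint torques, N m; "position": TCP position; "tool_rot": TCP orientation; "ft_force": force on the tool from outside, world axes, zero at the start; "moment": the same for the moment, N m; "grip_width": finger opening in m.
Only numpy, scipy, OpenCV 4.12 (cv2) and the standard library are available. Lean on these libraries where they do the work, as an engineer would, in place of code of your own. Each camera call takes 0.05 s, during which the arm holds its last target. There are 200 camera calls.

## Working session

There is one attempt and no reset: what is moved stays moved. The work goes in short steps, Python scripts to look and compute and a shell command to move; the robot and the scene stay as the last step left them, time stands still between calls to the robot, and variables do not carry over. Pictures are saved under pics/ and viewed, about 8 in all and at most 12, crops included, and the job is handed in when it is done.

```bash
ls; mkdir -p pics; python3 - <<'E'
from rig import get_obs, imaging, robot
import cv2, numpy as np
o=get_obs(); print(o)
ims=[]
for c in ["side","top"]:
    im=imaging.camera(c); cv2.imwrite(f"pics/{c}0.png",im[:,:,::-1]); p=imaging.camera_params(c); print(c,p)
    for t in ["sample","scale","tray","plain_tee"]:
        for d in imaging.cut_out(c,t)[:4]: print(t,np.round(d["box"]),round(d["confidence"],2))
    for t in ["eye","sample_grip","hook_seat","hook_tip","sample","tray","scale"]:
        for d in imaging.tip_of(c,t)[:4]: print(t,np.round(d["pixel"],1),round(d["confidence"],2))
E
```

```text
pics
{'time': 0.0, 'q': array([-1.47149694e+00,  5.28450371e-01,  1.43389338e+00, -6.88696349e-06,
        1.18138604e+00, -1.78517759e-01]), 'joint_velocities': array([-0.00110426,  0.00012782, -0.00123715, -0.00020227,  0.00218297,
       -0.00016663]), 'joint_torque': array([-8.15218173e-04, -4.40042782e+01, -1.76596177e+01,  6.33046310e-02,
        5.81746758e-02, -1.67866492e-04]), 'position': array([ 0.17135341, -0.60029732,  0.22158417]), 'tool_rot': array([ 0.70032286,  0.09866357, -0.70026752,  0.09715339]), 'ft_force': array([0.04586941, 0.37495022, 0.0666246 ]), 'moment': array([0.0202885 , 0.03594624, 0.00116866]), 'grip_width': 0.08681285888012155}
side {'camera_matrix': array([[408.51952141,   0.        , 328.34033793],
       [  0.        , 408.51952141, 199.78975339],
       [  0.        ,   0.        ,   1.        ]]), 'xyz': array([-0.13611825,  0.85805798,  0.95318871]), 'rotation': array([-0.29891629,  0.83711476, -0.42878638,  0.16133869])}
sample [341. 221.  23.  44.] 0.97
sample [320. 240.  24.  45.] 0.67
sample [262. 235.  23.  40.] 0.61
sample [345. 182.  18.
[... 920 characters left out ...]
16.  24.] 0.8
sample [293. 228.  20.  22.] 0.6
sample [324. 221.  23.  18.] 0.52
scale [235. 227.  59.  74.] 0.71
scale [325. 223.  27.  14.] 0.31
tray [388. 245.  58.  55.] 0.69
tray [467. 247.  39.  51.] 0.18
plain_tee [316. 163.  20.  19.] 0.61
eye [259.  177.8] 0.9
eye [382.2 173.1] 0.87
eye [315.1 271. ] 0.54
eye [327.  213.7] 0.52
sample_grip [380.7 171.2] 0.9
sample_grip [288.2 220.1] 0.73
sample_grip [324.  216.7] 0.68
sample_grip [249.3 253.1] 0.54
hook_seat [234.4 248.6] 0.62
hook_seat [314.9 161.5] 0.61
hook_tip [235.  252.8] 0.75
sample [263.  183.7] 0.86
sample [293.2 229.6] 0.76
sample [322.6 219.5] 0.73
sample [376.4 182.3] 0.52
tray [385.6 244.5] 0.55
scale [244.6 252.4] 0.81
```

```bash
python3 - <<'E'
import cv2, numpy as np
a=cv2.imread("pics/top0.png")[110:310,190:490]; b=cv2.imread("pics/side0.png")[130:330,210:450]
cv2.imwrite("pics/a.png",cv2.resize(a,(795,530),interpolation=2)); cv2.imwrite("pics/b.png",cv2.resize(b,(720,600),interpolation=2))
E
```

```text
(no output)
```

View pics/a.png

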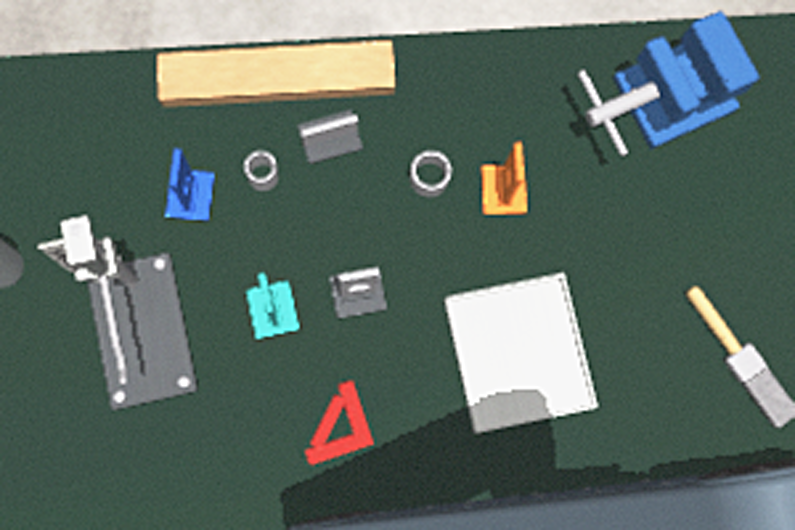

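View pics/b.png

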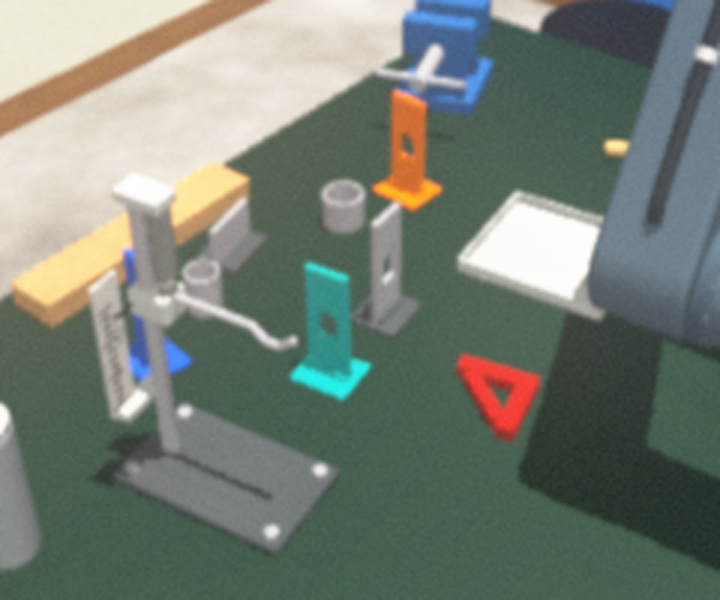

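```bash
cat > h.py <<'E'
from rig import get_obs, imaging, robot
import cv2, numpy as np
from scipy.spatial.transform import Rotation as R
np.set_printoptions(precision=4,suppress=True)
def ray(c,px,p=None):
    p=p or imaging.camera_params(c); K=p["camera_matrix"]; u=np.array([(px[0]-K[0,2])/K[0,0],(px[1]-K[1,2])/K[1,1]])
    if c=="wrist":
        r=np.hypot(*u); d=np.r_[u/r*np.sin(r),np.cos(r)] if r>1e-9 else np.array([0,0,1.])
    else: d=np.r_[u,1]; d/=np.linalg.norm(d)
    return p["xyz"],R.from_quat(p["rotation"]).apply(d)
def proj(c,X,p=None):
    p=p or imaging.camera_params(c); K=p["camera_matrix"]; X=np.atleast_2d(X)
    v=R.from_quat(p["rotation"]).inv().apply(X-p["xyz"])
    if c=="wrist":
        n=np.hypot(v[:,0],v[:,1]); v=np.c_[v[:,:2]*(np.arctan2(n,v[:,2])/np.maximum(n,1e-9))[:,None],np.ones(len(v))]
    v=v/v[:,2:]; return np.c_[v[:,0]*K[0,0]+K[0,2],v[:,1]*K[1,1]+K[1,2]]
def atz(c,px,z,p=None):
    o,d=ray(c,px,p); return o+d*(z-o[2])/d[2]
def tri(rays):
    A=sum(np.eye(3)-np.outer(d,d) for o,d in rays); b=sum((np.eye(3)-np.outer(d,d))@o for o,d in rays)
    X=np.linalg.solve(A,b); return X,[np.linalg.norm(np.cross(X-o,d)) for o,d in rays]
E
python3 - <<'E'
from h import *
for n,t,s in [("grip",(324,216.7),(337.3,205.2)),("eye",(327,213.7),(338.2,213.1)),("sample",(322.6,219.5),(339.3,234.8)),("seat",(234.4,248.6),(299.4,245.1)),("tip",(235,252.8),(306.7,242.1)),("scale",(244.6,252.4),(304.4,298.9)),("tray",(385.6,244.5),(393.2,217.2))]:
    print(n,*tri([ray("top",t),ray("side",s)]))
f=lambda x,y:(x/2.65+190,y/2.65+110)
for n,pt,z in [("plate",(160,263),.012),("plate",(184,382),.012),("plate",(119,397),.012),("webL",(334,276),.147),("webR",(379,270),.147),("foot",(338,318),.006),("foot",(386,309),.006),
  ("trayc",(446,297),.018),("trayc",(566,273),.018),("trayc",(597,407),.018),("trayc",(475,432),.018)]: print(n,atz("top",f(*pt),z))
E
```

```text
grip [ 0.5537 -0.0109  0.139 ] [np.float64(0.005582557252330042), np.float64(0.0055825572523301795)]
eye [ 0.5679 -0.0258  0.0909] [np.float64(0.000611766141644397), np.float64(0.0006117661416442246)]
sample [ 0.5582 -0.0127  0.0071] [np.float64(0.003919212023531721), np.float64(0.003919212023531665)]
seat [0.4523 0.2803 0.2198] [np.float64(0.0041333624493767466), np.float64(0.004133362449376798)]
tip [0.4348 0.2737 0.2362] [np.float64(0.001205391810161), np.float64(0.0012053918101609794)]
scale [0.4548 0.2813 0.0065] [np.float64(0.0017367782575246032), np.float64(0.0017367782575246774)]
tray [ 0.4614 -0.2359 -0.0038] [np.float64(0.006318067119105632), np.float64(0.006318067119105543)]
plate [0.6153 0.2563 0.012 ]
plate [0.4462 0.2275 0.012 ]
plate [0.4309 0.3172 0.012 ]
webL [0.5579 0.0128 0.147 ]
webR [ 0.5623 -0.0454  0.147 ]
foot [0.5234 0.0104 0.006 ]
foot [ 0.5322 -0.0576  0.006 ]
trayc [ 0.5424 -0.1419  0.018 ]
trayc [ 0.5666 -0.3127  0.018 ]
trayc [ 0.3782 -0.3369  0.018 ]
trayc [ 0.3543 -0.1671  0.018 ]
```

```bash
cat >> h.py <<'E'
def goto(xyz,yaw,sgn=1):
    "remaining shift (tool frame, mm; before and after turn) and turn (deg) to TCP xyz, tool x down, tool y along sgn*(cos yaw, sin yaw)"
    o=get_obs(); r=R.from_quat(o["tool_rot"]); x=np.array([0,0,-1.]); y=sgn*np.array([np.cos(yaw),np.sin(yaw),0])
    g=R.from_matrix(np.c_[x,y,np.cross(x,y)]); d=np.array(xyz)-o["position"]
    return {"t":o["time"],"shift_now":r.inv().apply(d)*1e3,"turn":np.degrees((r.inv()*g).as_rotvec()),"shift_after":g.inv().apply(d)*1e3,"pos":o["position"],"F":o["ft_force"],"w":o["grip_width"]*1e3,"q6":o["q"][5]}
E
python3 - <<'E'
from h import *
o=get_obs(); print(R.from_quat(o["tool_rot"]).as_matrix())
p=imaging.camera_params("wrist"); r=R.from_quat(o["tool_rot"]).inv(); print(r.apply(p["xyz"]-o["position"]), (r*R.from_quat(p["rotation"])).as_matrix(),p["camera_matrix"])
for s in (1,-1): print(goto([.556,-.018,.25],np.radians(7.5),s))
E
```

```text
[[-0.      0.2743 -0.9617]
 [-0.     -0.9617 -0.2743]
 [-1.     -0.      0.    ]]
[-0.162   0.0007 -0.0707] [[-0.0004 -0.2579  0.9662]
 [ 1.     -0.0005  0.0003]
 [ 0.0004  0.9662  0.2579]] [[309.7069   0.     319.2712]
 [  0.     309.7069 204.8332]
 [  0.       0.       1.    ]]
{'t': 1.2, 'shift_now': array([ -27.463 , -455.1727, -529.7342]), 'turn': array([-81.5819,   0.0015,   0.0014]), 'shift_after': array([ -27.4459,  457.3922, -527.8199]), 'pos': array([ 0.1714, -0.601 ,  0.2226]), 'F': array([0.9083, 0.5537, 0.2371]), 'w': 86.90100649735218, 'q6': np.float64(-0.1785128378005046)}
{'t': 1.2, 'shift_now': array([ -27.463 , -455.1727, -529.7342]), 'turn': array([98.4181,  0.0014, -0.0016]), 'shift_after': array([ -27.4459, -457.3922,  527.8199]), 'pos': array([ 0.1714, -0.601 ,  0.2226]), 'F': array([0.9083, 0.5537, 0.2371]), 'w': 86.90100649735218, 'q6': np.float64(-0.1785128378005046)}
```

```bash
python3 -m inch '[[87,[-2,5,-58],[-6,0,0]],[87,[-2,5,-58],[-6,0,0]],[87,[-2,5,-58],[-6,0,0]],[87,[-2,5,-58],[-6,0,0]],[87,[-2,5,-58],[-6,0,0]],[87,[-2,5,-58],[-6,0,0]],[87,[-2,5,-58],[-6,0,0]],[87,[-2,5,-58],[-6,0,0]]]'; python3 -c "
from h import *
print(goto([.556,-.018,.25],np.radians(7.5)))"
```

```text
time: 2.2
position: [0.5616, -0.3584, 0.238]
tool_rot: [-0.596, -0.377, 0.597, -0.381]
ft_force: [1.3, -0.0, -0.6]
grip_width: 0.087
{'t': 2.2, 'shift_now': array([ -13.9321, -149.5832, -305.7835]), 'turn': array([-32.6268,   0.2971,  -0.1759]), 'shift_after': array([ -12.0412,   38.8699, -338.2557]), 'pos': array([ 0.5616, -0.3584,  0.238 ]), 'F': array([ 1.2721, -0.0236, -0.6402]), 'w': 87.00115279669322, 'q6': np.float64(-0.29484151025209726)}
```

```bash
python3 -m inch '[[87,[-2,-25,-51],[-10.6,0,0]],[87,[-2,-15,-55],[-10.6,0,0]],[87,[-2,-4,-57],[-10.6,0,0]],[87,[-2,6,-56],[0,0,0]],[87,[-2,6,-56],[0,0,0]],[87,[-2,6,-52],[0,0,0]],[87,[0,0,0],[0,0,0]]]'; python3 - <<'E'
from h import *
print(goto([.556,-.018,.25],np.radians(7.5)))
im=imaging.camera("wrist"); np.save("w1.npy",im); cv2.imwrite("pics/w1.png",im[:,:,::-1])
im=imaging.camera("side"); cv2.imwrite("pics/s1.png",im[:,:,::-1])
for t in ["sample"]:
  for d in imaging.cut_out("wrist",t): print(t,d["box"],d["confidence"])
for t in ["eye","sample_grip","sample","hook_seat","hook_tip","scale","tray"]:
    for d in imaging.tip_of("wrist",t)[:3]: print(t,np.round(d["pixel"],1),round(d["confidence"],2))
E
```

```text
time: 3.08
position: [0.5582, -0.008, 0.2484]
tool_rot: [0.466, 0.529, -0.466, 0.535]
ft_force: [0.3, -0.6, 0.8]
grip_width: 0.0871
{'t': 3.075, 'shift_now': array([-1.5161, -3.4838,  9.6545]), 'turn': array([ 0.1266,  0.3723, -0.3525]), 'shift_after': array([-1.5575, -3.472 ,  9.6522]), 'pos': array([ 0.5582, -0.008 ,  0.2484]), 'F': array([ 0.3483, -0.5954,  0.7675]), 'w': 87.09800672753491, 'q6': np.float64(-0.3435374347749932)}
sample [321.2, 200.1, 45.6, 88.2] 0.9
sample [478.0, 35.5, 102.8, 70.8] 0.87
sample [323.5, 91.5, 61.3, 46.8] 0.59
sample [396.5, 347.9, 48.6, 81.6] 0.58
eye [484.9  22.7] 0.69
eye [318.7  85. ] 0.64
eye [320.6 202.3] 0.63
sample_grip [322.2 207.6] 0.66
sample_grip [322.5  76.6] 0.61
sample_grip [500.5  10. ] 0.56
sample [320.2 180.4] 0.89
sample [321.   89.2] 0.71
sample [384.7 323.3] 0.57
hook_seat [243.3 309. ] 0.41
scale [199.1 132.1] 0.27
```

View pics/w1.png

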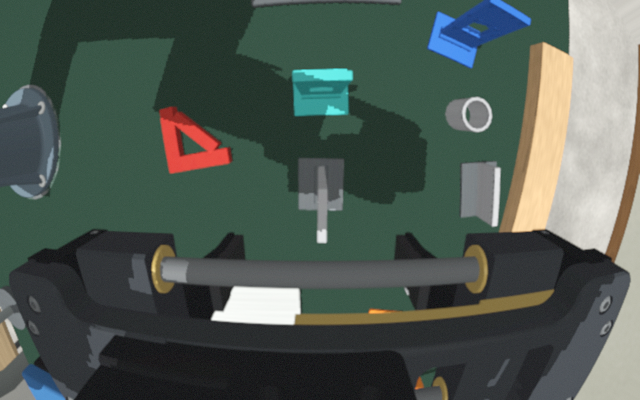

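```bash
cat >> h.py <<'E'
def box(x0,x1,y0,y1,z0,z1): return np.array([[x,y,z] for x in(x0,x1) for y in(y0,y1) for z in(z0,z1)])
TEE=[box(-.03,.03,-.035,.035,0,.006),box(-.004,.004,-.025,.025,0,.147)]
def render(c,p,parts,x,y,z,yaw):
    m=np.zeros((1600,2560),np.uint8)
    for b in parts:
        q=proj(c,R.from_euler("z",yaw).apply(b)+[x,y,z],p)
        cv2.fillConvexPoly(m,cv2.convexHull(np.round(4*q+1.5).astype(np.int32)),255)
    return cv2.resize(m,(640,400),interpolation=cv2.INTER_AREA)/255.
def fit(views,parts,z,x0):
    from scipy.optimize import minimize
    bl=lambda a:cv2.GaussianBlur(a.astype(np.float64),(0,0),1.0)
    tg=[bl(m) for c,p,m in views]
    f=lambda v:sum(((bl(render(c,p,parts,v[0]/1e2,v[1]/1e2,z,v[2]/10))-t)**2).sum()/t.sum() for (c,p,m),t in zip(views,tg))
    v0=np.array([x0[0]*1e2,x0[1]*1e2,x0[2]*10]); s=np.vstack([v0]+[v0+e*d for e,d in zip(np.eye(3),(1,1,1))])
    r=minimize(f,v0,method="Nelder-Mead",options=dict(initial_simplex=s,xatol=.005,fatol=1e-4)); return r.x/[1e2,1e2,10],r.fun
E
python3 - <<'E'
from h import *
V=[]
for c,px in [("wrist",(321,200)),("side",(341,221)),("top",(324,221))]:
    if c!="wrist": imaging.camera(c)
    p=imaging.camera_params(c)
    for d in imaging.cut_out(c,"sample"):
        b=d["box"]
        if abs(b[0]-px[0])+abs(b[1]-px[1])<14: V.append((c,p,d["pixels"])); print(c,b,d["confidence"]); break
for s in [[v] for v in V]+[V,V[:2]]: print([v[0] for v in s],*fit(s,TEE,0,[.556,-.018,.13]))
E
```

```text
wrist [321.2, 200.1, 45.6, 88.2] 0.9
side [340.5, 220.1, 25.8, 47.0] 0.72
['wrist'] [ 0.5638 -0.0242  0.1027] 0.005519494380348615
['side'] [ 0.5658 -0.0236  0.0643] 0.008744671771883787
['wrist', 'side'] [ 0.5644 -0.0237  0.0893] 0.0257062117134434
['wrist', 'side'] [ 0.5644 -0.0237  0.0893] 0.0257062117134434
```

```bash
python3 - <<'E'
from h import *
print(goto([.564,-.024,.116],0.1))
E
```

```text
{'t': 3.825, 'shift_now': array([132.213 ,   2.7661,  11.6961]), 'turn': array([ 1.5718,  0.4152, -0.3583]), 'shift_after': array([132.1042,   3.9254,  12.562 ]), 'pos': array([ 0.5588, -0.0119,  0.2481]), 'F': array([-0.1124, -0.4979, -0.0561]), 'w': 86.39580379493437, 'q6': np.float64(-0.34381873720021183)}
```

```bash
python3 -m inch '[[87,[10,3,12],[1.6,0.4,-0.4]],[87,[30,0,0],[0,0,0]],[87,[0,0,0],[0,0,0]]]'; python3 - <<'E'
from h import *
print(goto([.564,-.024,.116],0.1)); p=imaging.camera_params("wrist"); imaging.camera("wrist")
d=imaging.cut_out("wrist","sample")
d=[e for e in d if abs(e["box"][0]-320)<25 and e["box"][1]>130]
for e in d[:2]: print(e["box"],e["confidence"],*fit([("wrist",p,e["pixels"])],TEE,0,[.564,-.024,.1]))
E
```

```text
time: 4.2
position: [0.5645, -0.0254, 0.2067]
tool_rot: [0.475, 0.523, -0.476, 0.524]
ft_force: [0.3, -0.1, 0.9]
grip_width: 0.0871
{'t': 4.2, 'shift_now': array([90.6828, -0.3267, -1.5179]), 'turn': array([-0.2088,  0.0416,  0.0202]), 'shift_after': array([90.6837, -0.3532, -1.4533]), 'pos': array([ 0.5645, -0.0254,  0.2067]), 'F': array([ 0.2728, -0.1105,  0.8777]), 'w': 87.13960251184366, 'q6': np.float64(-0.33818510612549907)}
[318.0, 195.1, 48.7, 98.0] 0.56 [ 0.563  -0.0192  0.11  ] 0.00826522181738603
```

```bash
python3 -m inch '[[87,[40,0,-3],[0,0,0]],[87,[35,0,0],[0,0,0]],[87,[14,0,0],[0,0,0]],[30,[0,0,0],[0,0,0]],[16,[0,0,0],[0,0,0]],[6,[0,0,0],[0,0,0]],[6,[0,0,0],[0,0,0]],[6,[0,0,0],[0,0,0]],[6,[0,0,0],[0,0,0]]]' 30; python3 -c "
from h import *
print(goto([.564,-.022,.117],.105), get_obs()['moment'])"
```

```text
time: 5.42
position: [0.576, -0.0253, 0.1281]
tool_rot: [0.48, 0.515, -0.471, 0.532]
ft_force: [-0.2, -0.4, 0.3]
grip_width: 0.0352
{'t': 5.425, 'shift_now': array([ 10.7123, -11.9021,  -4.5207]), 'turn': array([-0.5104,  0.5707, -1.4868]), 'shift_after': array([ 11.062 , -11.5793,  -4.5169]), 'pos': array([ 0.576 , -0.0253,  0.1281]), 'F': array([-0.2385, -0.4256,  0.3049]), 'w': 35.189172348870414, 'q6': np.float64(-0.33259193560673683)} [-0.0123 -0.0998  0.01  ]
```

```bash
python3 - <<'E'
from h import *
im=imaging.camera("wrist"); cv2.imwrite("pics/w2.png",im[100:340,140:500,::-1].repeat(2,0).repeat(2,1)); 
im=imaging.camera("side"); a=cv2.resize(im[150:270,280:440],(720,540),interpolation=2); cv2.imwrite("pics/s2.png",a[:,:,::-1])
print(goto([.564,-.022,.117],.105), get_obs()['joint_velocities'])
E
```

```text
{'t': 5.525, 'shift_now': array([ 10.5228, -11.4394,  -4.4481]), 'turn': array([-0.5034,  0.5567, -1.4196]), 'shift_after': array([ 10.8457, -11.1357,  -4.4435]), 'pos': array([ 0.5755, -0.0253,  0.1278]), 'F': array([-0.7722, -0.4888, -0.1036]), 'w': 27.153363141286242, 'q6': np.float64(-0.33264538877671646)} [ 0.0003  0.0028  0.0045 -0.0024  0.0019  0.    ]
```

View pics/w2.png

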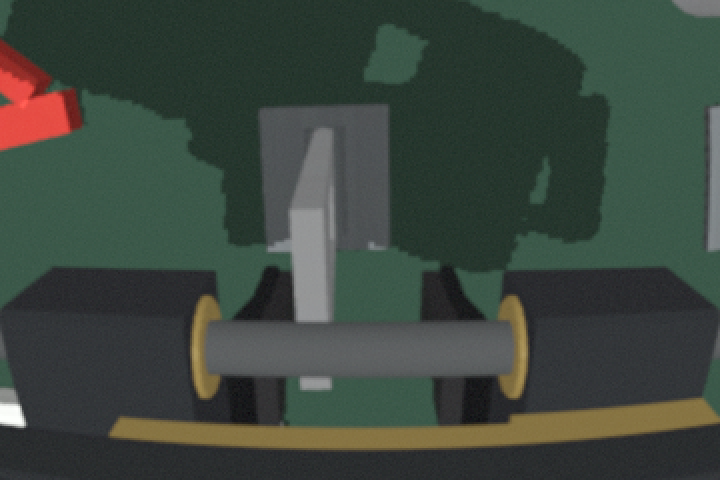

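```bash
python3 -m inch '[[45,[0,0,0],[0,0,0]],[45,[0,-5,-2],[0,0.3,-0.7]],[45,[0,-4,-1],[0,0.3,-0.7]],[45,[4,-2,-1],[0,0,0]],[45,[4,0,0],[0,0,0]],[45,[2,0,0],[0,0,0]],[45,[0,0,0],[0,0,0]]]' 30; python3 -c "
from h import *
print(goto([.564,-.022,.117],.105), get_obs()['joint_velocities'])"
```

```text
time: 6.4
position: [0.5632, -0.022, 0.1164]
tool_rot: [0.475, 0.524, -0.475, 0.522]
ft_force: [-0.3, 0.5, -0.5]
grip_width: 0.045
{'t': 6.4, 'shift_now': array([-0.5998,  0.8454,  0.0631]), 'turn': array([-0.5083, -0.1116,  0.1177]), 'shift_after': array([-0.5979,  0.846 ,  0.0717]), 'pos': array([ 0.5632, -0.022 ,  0.1164]), 'F': array([-0.272 ,  0.5056, -0.4595]), 'w': 44.96392064108518, 'q6': np.float64(-0.33506902576632963)} [ 0.0017 -0.0006 -0.0021  0.0006 -0.0023  0.0008]
```

```bash
python3 -m inch '[[20,[0,0,0],[0,0,0]],[20,[0,0,0],[0,0,0]],[20,[0,0,0],[0,0,0]],[4,[0,0,0],[0,0,0]],[4,[0,0,0],[0,0,0]],[4,[0,0,0],[0,0,0]],[4,[0,0,0],[0,0,0]],[4,[0,0,0],[0,0,0]]]' 30; python3 -c "
from h import *
print(goto([.564,-.022,.117],.105), get_obs()['moment'])"
```

```text
time: 7.4
position: [0.5634, -0.022, 0.1166]
tool_rot: [0.475, 0.524, -0.475, 0.523]
ft_force: [0.3, 0.2, 0.3]
grip_width: 0.0077
{'t': 7.4, 'shift_now': array([-0.3745,  0.643 ,  0.0785]), 'turn': array([-0.4931, -0.1025,  0.088 ]), 'shift_after': array([-0.3734,  0.6429,  0.0847]), 'pos': array([ 0.5634, -0.022 ,  0.1166]), 'F': array([0.2691, 0.2112, 0.3398]), 'w': 7.661004563704951, 'q6': np.float64(-0.3352191214421324)} [-0.0043 -0.1522  0.0775]
```

```bash
python3 -m inch '[[4,[-5,0,0],[0,0,0]],[4,[-15,0,0],[0,0,0]],[4,[-30,0,0],[0,0,0]],[4,[-35,0,0],[0,0,0]],[4,[-35,0,0],[0,0,0]],[4,[-35,0,0],[0,0,0]],[4,[-30,0,0],[0,0,0]],[4,[-15,0,0],[0,0,0]],[4,[-5,0,0],[0,0,0]],[4,[0,0,0],[0,0,0]],[4,[0,0,0],[0,0,0]]]' 30; python3 - <<'E'
from h import *
print(goto([.38,.268,.32],np.radians(9.7)), get_obs()['moment'])
p=imaging.camera_params("side")
im=imaging.camera("side"); cv2.imwrite("pics/s3.png",cv2.resize(im[130:330,210:450],(720,600),interpolation=2)[:,:,::-1])
for c in ("side","top"):
  if c=="top": imaging.camera(c)
  for t in ["eye","hook_seat","hook_tip","scale"]:
    for d in imaging.tip_of(c,t)[:4]: print(c,t,np.round(d["pixel"],1),round(d["confidence"],2))
  for d in imaging.cut_out(c,"scale")[:2]: print(c,d["box"],d["confidence"])
E
```

```text
time: 8.78
position: [0.56, -0.0216, 0.3316]
tool_rot: [0.475, 0.526, -0.476, 0.521]
ft_force: [-0.1, 0.5, -2.9]
grip_width: 0.0078
{'t': 8.775, 'shift_now': array([  13.4876, -151.277 , -305.463 ]), 'turn': array([-4.1966, -0.1862,  0.3392]), 'shift_after': array([  11.6487, -128.5905, -315.7579]), 'pos': array([ 0.56  , -0.0216,  0.3316]), 'F': array([-0.1311,  0.4596, -2.9097]), 'w': 7.831069029586964, 'q6': np.float64(-0.3346441857254202)} [-0.0458 -0.1618 -0.0021]
side eye [336.1 158.6] 0.68
side eye [344.  176.8] 0.63
side eye [320.1 232.5] 0.57
side eye [253.  227.9] 0.51
side hook_seat [299.  240.9] 0.89
side hook_seat [323.  202.1] 0.44
side hook_tip [310.5 241.9] 0.76
side hook_tip [339.2 183. ] 0.72
side scale [303.3 296.9] 0.72
side [279.9, 250.4, 78.9, 127.5] 0.95
side [340.6, 167.9, 25.4, 49.3] 0.37
top eye [382.4 179.7] 0.8
top eye [257.5 179. ] 0.79
top eye [324.2 201.3] 0.48
top eye [290.4 222.1] 0.46
top hook_seat [228.9 249.7] 0.54
top hook_tip [234.3 255.3] 0.69
top scale [326.  204.9] 0.71
top scale [247.3 252.5] 0.55
top [234.8, 230.4, 58.2, 75.9] 0.82
```

View pics/s3.png

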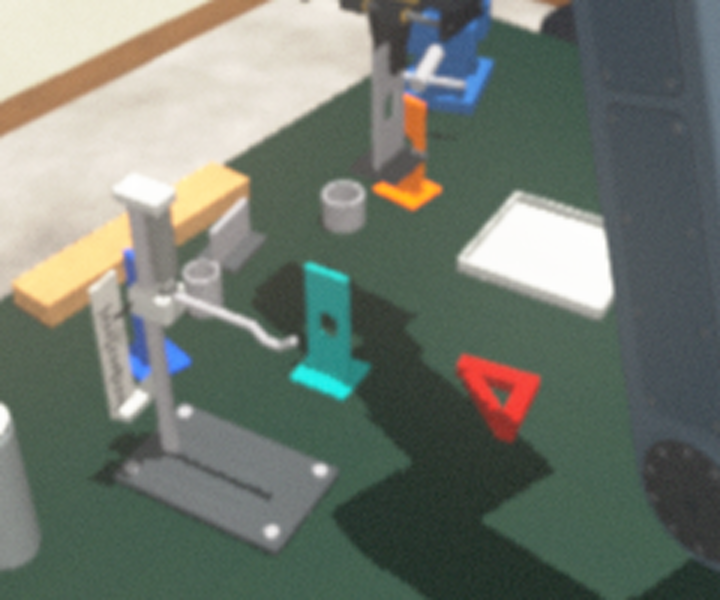

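```bash
python3 - <<'E'
from h import *
from scipy.optimize import least_squares
ft=lambda x,y:(x/2.65+190,y/2.65+110); fs=lambda x,y:(x/3+210,y/3+130)
P=lambda x,y:(x,y,.012)
obs=[("top",ft(168,255),P(.17,-.06)),("top",ft(195,389),P(-.03,-.06)),("top",ft(113,408),P(-.03,.06)),
("side",fs(338,470),P(-.03,-.06)),("side",fs(275,548),P(-.03,.06)),("side",fs(190,406),P(.17,-.06)),
("top",(234.3,255.3),(-.022,0,.227)),("top",(235,252.8),(-.022,0,.227)),("side",(310.5,241.9),(-.022,0,.227)),("side",fs(293,341),(-.022,0,.227)),("side",fs(278,346),(0,0,.218)),("side",(299,240.9),(0,0,.219))]
pp={c:imaging.camera_params(c) for c in("top","side")}
def f(v): return np.concatenate([proj(c,R.from_euler("z",v[2]).apply(X)+[v[0],v[1],0],pp[c])[0]-np.array(u) for c,u,X in obs])
for n in (6,12):
    o=obs; obs=obs[:n]; r=least_squares(f,[.45,.28,.17],loss="soft_l1"); print(r.x,np.degrees(r.x[2])); obs=o
    print(f(r.x).reshape(-1,2))
E
```

```text
[0.4555 0.2753 0.1591] 9.114485478117
[[ 0.4134 -1.795 ]
 [ 0.3719  0.0539]
 [-1.1241  0.0541]
 [ 1.2555  0.1834]
 [ 0.5291  1.6868]
 [-1.8816 -1.4943]
 [ 1.6462 -2.25  ]
 [ 0.9462  0.25  ]
 [-2.4364  2.7031]
 [ 0.397   0.9365]
 [-1.3211 -0.9327]
 [ 2.3262  3.2216]]
[0.4554 0.2754 0.1586] 9.088968680914556
[[ 0.4167 -1.773 ]
 [ 0.3514  0.0823]
 [-1.1478  0.0683]
 [ 1.2637  0.2138]
 [ 0.5203  1.7141]
 [-1.8614 -1.4844]
 [ 1.6215 -2.2257]
 [ 0.9215  0.2743]
 [-2.4362  2.73  ]
 [ 0.3972  0.9633]
 [-1.3194 -0.9084]
 [ 2.3279  3.246 ]]
```

```bash
python3 -m inch '[[4,[0,-8,-16],[0,0,0]],[4,[0,-17,-34],[-1,0,0]],[4,[0,-17,-34],[-1,0,0]],[4,[0,-17,-34],[-1,0,0]],[4,[0,-17,-34],[-0.6,0,0]],[4,[0,-17,-34],[0,0,0]],[4,[0,-17,-34],[0,0,0]],[4,[0,-17,-34],[0,0,0]],[4,[0,-10,-20],[0,0,0]],[4,[0,-5,-10],[0,0,0]],[4,[0,-2,-4],[0,0,0]],[4,[0,0,0],[0,0,0]]]' 30; python3 -c "
from h import *
print(goto([.3765,.2627,.330],.159), get_obs()['moment'])"
```

```text
time: 10.88
position: [0.3623, 0.2573, 0.3357]
tool_rot: [0.458, 0.543, -0.457, 0.536]
ft_force: [0.3, -0.1, -2.8]
grip_width: 0.0079
{'t': 10.875, 'shift_now': array([ 5.649 , 14.8757, -2.9358]), 'turn': array([ 0.2881, -0.4853,  0.2706]), 'shift_after': array([ 5.6938, 14.8338, -3.0585]), 'pos': array([0.3623, 0.2573, 0.3357]), 'F': array([ 0.2918, -0.1178, -2.8284]), 'w': 7.900582842627926, 'q6': np.float64(0.19195956009810233)} [-0.0191 -0.1148 -0.0188]
```

```bash
python3 -m inch '[[4,[8,4,-1],[0,-0.2,0.2]],[4,[16,4,-1],[0,-0.2,0]],[4,[18,3,-1],[0,0,0]],[4,[16,0,0],[0,0,0]],[4,[9,0,0],[0,0,0]],[4,[4,0,0],[0,0,0]],[4,[0,0,0],[0,0,0]]]' 30; python3 - <<'E'
from h import *
g=goto([.4555,.2754,.2626],.159); print(g)
p=imaging.camera_params("wrist"); a=imaging.camera("wrist"); cv2.imwrite("pics/w4f.png",a[:,:,::-1])
W=[(t,np.round(d["pixel"],1),round(d["confidence"],2)) for t in ["eye","hook_seat","hook_tip","scale"] for d in imaging.tip_of("wrist",t)[:2]]
b=imaging.camera("side"); cv2.imwrite("pics/s4f.png",b[:,:,::-1])
S=[(t,np.round(d["pixel"],1),round(d["confidence"],2)) for t in ["eye","hook_seat","hook_tip","scale","sample"] for d in imaging.tip_of("side",t)[:3]]
print(*W,*S,sep="\n")
X=R.from_euler("z",.159).apply([[0,0,.219],[-.022,0,.227],[-.03,.06,.012],[-.03,-.06,.012],[.17,-.06,.012],[.17,.06,.012]])+[.4555,.2754,0]
print("pred wrist",proj("wrist",X,p)); print("pred side",proj("side",X)); 
e=g["pos"]+[0,0,.095-.1166]; print("eye pred",e,proj("side",e),proj("wrist",e,p))
top=cv2.resize(a[:,:],(640,400)); cv2.imwrite("pics/v4.png",cv2.resize(b[180:330,240:400],(800,600)[::1],interpolation=2)[:,:,::-1])
E
```

```text
time: 11.75
position: [0.378, 0.2597, 0.2605]
tool_rot: [0.46, 0.537, -0.459, 0.538]
ft_force: [-0.1, 0.8, -3.2]
grip_width: 0.0079
{'t': 11.75, 'shift_now': array([-2.0415, 78.9635, -3.4084]), 'turn': array([-0.1433,  0.0259, -0.0537]), 'shift_after': array([-2.114 , 78.9698, -3.2118]), 'pos': array([0.378 , 0.2597, 0.2605]), 'F': array([-0.1425,  0.7878, -3.181 ]), 'w': 7.922987190239969, 'q6': np.float64(0.20178823909308)}
('eye', array([316.2, 233.9]), 0.75)
('hook_seat', array([433.8, 225.1]), 0.58)
('hook_seat', array([453. , 382.8]), 0.5)
('hook_tip', array([405.3, 224.5]), 0.87)
('scale', array([380.9, 172.7]), 0.56)
('eye', array([346.2, 179.7]), 0.79)
('eye', array([319.2, 231.7]), 0.58)
('eye', array([325.3, 246.2]), 0.56)
('hook_tip', array([306.4, 245.9]), 0.73)
('hook_tip', array([255.1, 386.1]), 0.15)
('scale', array([304.8, 297.6]), 0.79)
('sample', array([318.1, 252.3]), 0.76)
('sample', array([343.8, 193.8]), 0.75)
('sample', array([325.2, 274.2]), 0.62)
pred wrist [[428.1943 220.7114]
 [402.0993 224.7441]
 [355.7158 128.9183]
 [354.0224 216.1949]
 [481.6339 214.7558]
 [489.0831 135.8823]]
pred side [[301.3032 244.1416]
 [308.0404 244.6238]
 [302.1723 314.3761]
 [323.904  286.871 ]
 [271.435  263.8545]
 [247.6571 287.9636]]
eye pred [0.378  0.2597 0.2389] [[327.0097 247.7627]] [[318.6448 236.3615]]
```

View pics/v4.png

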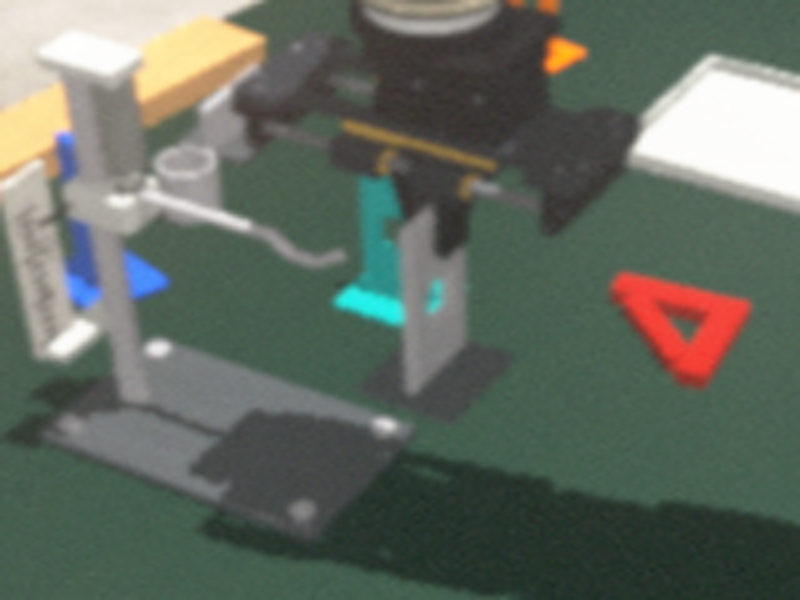

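View pics/w4f.png

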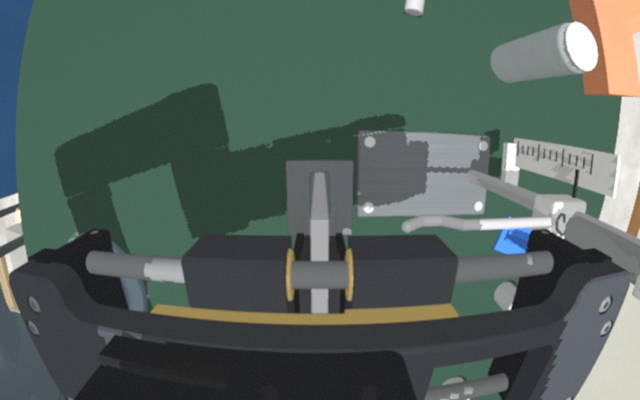

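```bash
python3 - <<'E'
from h import *
from scipy.optimize import least_squares
ft=lambda x,y:(x/2.65+190,y/2.65+110); fs=lambda x,y:(x/3+210,y/3+130); f5=lambda x,y:(x/5+240,y/4+180)
P=lambda x,y:(x,y,.012); T=(-.022,0,.227)
obs=[("top",ft(168,255),P(.17,-.06)),("top",ft(195,389),P(-.03,-.06)),("top",ft(113,408),P(-.03,.06)),
("side",f5(412,430),P(-.03,-.06)),("side",f5(318,530),P(-.03,.06)),("side",fs(190,406),P(.17,-.06)),
("top",(234.6,254),T),("side",f5(341,256),T),
("wrist",(361,215.5),P(-.03,-.06)),("wrist",(359,131),P(-.03,.06)),("wrist",(485,213.5),P(.17,-.06)),("wrist",(488.5,135.5),P(.17,.06)),("wrist",(406.5,227),T)]
pp={c:imaging.camera_params(c) for c in("top","side","wrist")}
def f(v): return np.concatenate([proj(c,R.from_euler("z",v[2]).apply(X)+[v[0],v[1],0],pp[c])[0]-np.array(u) for c,u,X in obs])
O=obs
for s in (O,O[8:],O[:8]):
    obs=s; r=least_squares(f,[.45,.28,.17],loss="soft_l1"); print(r.x,np.degrees(r.x[2])); print(f(r.x).reshape(-1,2))
im=cv2.imread("pics/w4f.png")[190:290,380:640]; cv2.imwrite("pics/w4c.png",cv2.resize(im,(780,300),interpolation=2))
E
```

```text
[0.4588 0.2749 0.1761] 10.089054011698927
[[-0.3045 -2.741 ]
 [ 0.5453 -1.1502]
 [-0.8285 -0.6078]
 [ 0.6031 -1.4691]
 [-1.7395  1.1941]
 [-3.2599 -1.572 ]
 [ 1.5832 -2.0168]
 [-0.8574 -0.0768]
 [-4.0765  1.8752]
 [-1.6847 -0.6609]
 [-1.1386  0.2251]
 [ 1.6812 -0.5038]
 [-0.134  -0.1541]]
[0.4597 0.2749 0.1779] 10.195482820351216
[[-3.3428  1.9911]
 [-1.073  -0.5151]
 [-0.5686  0.0949]
 [ 2.1363 -0.5911]
 [ 1.1265  0.0486]]
[0.4538 0.2754 0.1651] 9.462062211256104
[[ 0.1236 -1.3698]
 [ 0.4036  0.4279]
 [-1.0624  0.6278]
 [ 1.8786 -0.4518]
 [-0.8213  2.1844]
 [-1.7987 -1.0911]
 [ 1.3827 -0.4009]
 [ 0.3693  0.8607]]
```

View pics/w4c.png

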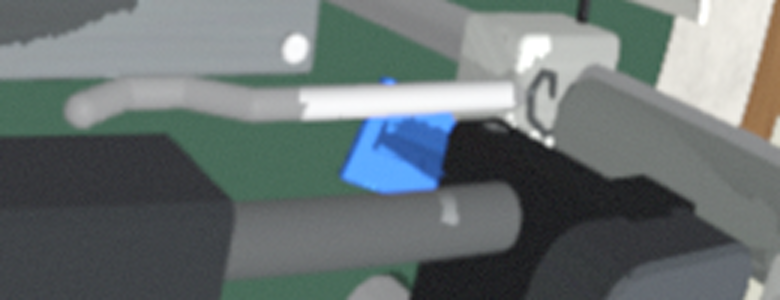

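```bash
python3 -m inch '[[4,[0,4,-1],[0,0,0]],[4,[0,7,-1],[0,0,0]],[4,[0,7,-1],[0,0,0]],[4,[0,7,0],[0,0,0]],[4,[0,7,0],[0,0,0]],[4,[0,5,0],[0,0,0]],[4,[0,2,0],[0,0,0]],[4,[0,0,0],[0,0,0]]]' 30; python3 -c "
from h import *
print(goto([.4565,.2746,.2615],.170), get_obs()['moment'])"
```

```text
time: 13.3
position: [0.4193, 0.2697, 0.2606]
tool_rot: [0.46, 0.537, -0.459, 0.538]
ft_force: [0.3, 0.4, -2.4]
grip_width: 0.0075
{'t': 13.3, 'shift_now': array([-0.8527, 37.4661,  0.994 ]), 'turn': array([-0.7603,  0.0146, -0.0998]), 'shift_after': array([-0.9182, 37.448 ,  1.4908]), 'pos': array([0.4193, 0.2697, 0.2606]), 'F': array([ 0.2571,  0.422 , -2.4407]), 'w': 7.456152331344549, 'q6': np.float64(0.19099266700328799)} [-0.0651 -0.113  -0.01  ]
```

```bash
python3 -m inch '[[4,[-1,4,0],[-0.4,0,0]],[4,[0,7,0.5],[-0.4,0,0]],[4,[0,7,0.5],[0,0,0]],[4,[0,7,0.5],[0,0,0]],[4,[0,6,0],[0,0,0]],[4,[0,3,0],[0,0,0]],[4,[0,1,0],[0,0,0]],[4,[0,0,0],[0,0,0]]]' 30; python3 - <<'E'
from h import *
print(goto([.4565,.2746,.2615],.170), get_obs()['moment'])
p=imaging.camera_params("wrist"); a=imaging.camera("wrist"); b=imaging.camera("side")
c=np.zeros((500,800,3),np.uint8); c[:,:480]=cv2.resize(a[130:330,240:480],(480,400),interpolation=2)[:,:] if 0 else cv2.resize(a[150:350,300:492],(480,500),interpolation=2); c[:,480:]=cv2.resize(b[200:325,260:340],(320,500),interpolation=2)
cv2.imwrite("pics/c5.png",c[:,:,::-1])
E
```

```text
time: 14.3
position: [0.4563, 0.2743, 0.2615]
tool_rot: [0.455, 0.541, -0.455, 0.541]
ft_force: [-0.4, 0.5, -2.8]
grip_width: 0.0076
{'t': 14.3, 'shift_now': array([ 0.0193,  0.219 , -0.229 ]), 'turn': array([ 0.1005,  0.0224, -0.0663]), 'shift_after': array([ 0.0191,  0.2186, -0.2294]), 'pos': array([0.4563, 0.2743, 0.2615]), 'F': array([-0.4323,  0.5442, -2.7919]), 'w': 7.62225220608268, 'q6': np.float64(0.1601037283737035)} [-0.0224 -0.0924  0.035 ]
```

View pics/c5.png

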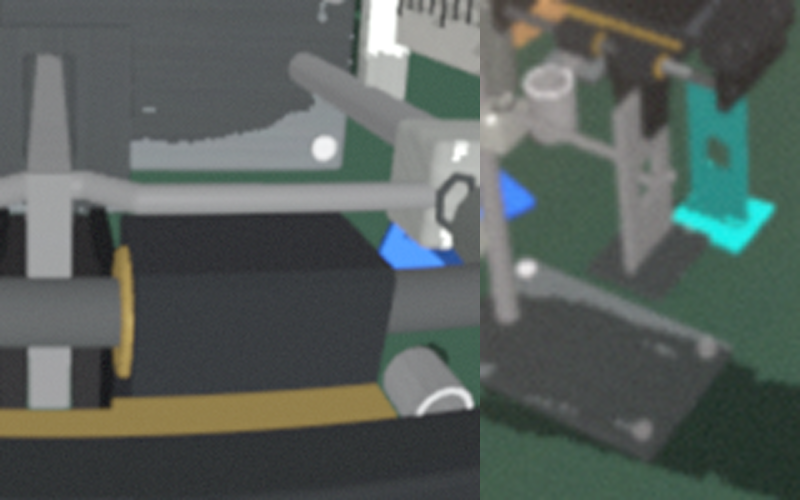

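```bash
python3 -m inch '[[4,[2,0,0],[0,0,0]],[4,[4,0,0],[0,0,0]],[4,[4,0,0],[0,0,0]],[4,[3,0,0],[0,0,0]],[4,[2,0,0],[0,0,0]],[4,[1.5,0,0],[0,0,0]],[4,[1,0,0],[0,0,0]],[4,[0,0,0],[0,0,0]]]' 30; python3 -c "
from h import *
print(goto([.4565,.2746,.2406],.170), get_obs()['moment'])"
```

```text
time: 15.4
position: [0.4557, 0.2743, 0.2426]
tool_rot: [0.455, 0.541, -0.455, 0.541]
ft_force: [0.4, -0.7, -2.6]
grip_width: 0.0075
{'t': 15.4, 'shift_now': array([ 2.0314,  0.8775, -0.1627]), 'turn': array([ 0.1204,  0.0277, -0.0246]), 'shift_after': array([ 2.0311,  0.878 , -0.1635]), 'pos': array([0.4557, 0.2743, 0.2426]), 'F': array([ 0.4482, -0.6744, -2.6374]), 'w': 7.532961104989056, 'q6': np.float64(0.16009046736540966)} [-0.0521 -0.147   0.0375]
```

```bash
python3 -m inch '[[4,[1,0,0],[0,0,0]],[4,[1.5,0,0],[0,0,0]],[4,[1.5,0,0],[0,0,0]],[4,[1.5,0,0],[0,0,0]],[4,[1.5,0,0],[0,0,0]],[4,[1.5,0,0],[0,0,0]],[4,[1.5,0,0],[0,0,0]],[4,[1.5,0,0],[0,0,0]],[4,[1.5,0,0],[0,0,0]],[4,[1,0,0],[0,0,0]],[4,[0.5,0,0],[0,0,0]],[4,[0,0,0],[0,0,0]]]' 30; python3 -c "
from h import *
print(goto([.4565,.2746,.2406],.170), get_obs()['moment'])"
```

```text
time: 16.9
position: [0.4559, 0.2744, 0.2279]
tool_rot: [0.455, 0.541, -0.455, 0.542]
ft_force: [-0.7, -0.7, -1.5]
grip_width: 0.0075
{'t': 16.9, 'shift_now': array([-12.7487,   0.6599,  -0.1143]), 'turn': array([ 0.1206,  0.0223, -0.0739]), 'shift_after': array([-12.7495,   0.6432,  -0.1206]), 'pos': array([0.4559, 0.2744, 0.2279]), 'F': array([-0.709 , -0.6554, -1.4632]), 'w': 7.473521086559976, 'q6': np.float64(0.16016936844983634)} [-0.0751 -0.0412 -0.0037]
```

```bash
python3 -m inch '[[4,[1,0,0],[0,0,0]],[4,[1.5,0,0],[0,0,0]],[4,[1.5,0,0],[0,0,0]],[4,[1.5,0,0],[0,0,0]],[4,[1.5,0,0],[0,0,0]],[4,[1.5,0,0],[0,0,0]],[4,[1,0,0],[0,0,0]],[4,[0.5,0,0],[0,0,0]],[4,[0,0,0],[0,0,0]]]' 30; python3 - <<'E'
from h import *
F=[];M=[]
for i in range(14): imaging.camera("side"); o=get_obs(); F.append(o["ft_force"]); M.append(o["moment"])
print(np.mean(F,0),np.std(F,0)/14**.5,np.mean(M,0),o["position"],o["time"])
for t in ["eye","hook_seat","hook_tip","sample"]: print(t,[(np.round(d["pixel"],1),round(d["confidence"],2)) for d in imaging.tip_of("side",t)[:3]])
E
```

```text
time: 18.02
position: [0.4559, 0.2743, 0.2175]
tool_rot: [0.455, 0.541, -0.455, 0.542]
ft_force: [-0.6, 0.1, -0.6]
grip_width: 0.0076
[-0.822  -0.4028 -0.7341] [0.1692 0.1149 0.1038] [-0.0887  0.0457 -0.0032] [0.4559 0.2743 0.2175] 18.725
eye [(array([301.2, 249.6]), 0.88), (array([319.8, 233.1]), 0.63), (array([346.5, 176.8]), 0.58)]
hook_seat [(array([303.7, 250.3]), 0.71), (array([211.3, 311.5]), 0.47)]
hook_tip [(array([310.1, 249.3]), 0.68)]
sample [(array([320.4, 254.2]), 0.9), (array([344.1, 199.2]), 0.78), (array([304.5, 276.1]), 0.71)]
```

```bash
python3 -m inch '[[4,[0,-1,0],[0,0,0]],[4,[0,-1,0],[0,0,0]],[4,[0,-0.5,0],[0,0,0]],[4,[0,0,0],[0,0,0]]]' 30; python3 - <<'E'
from h import *
F=[];M=[]
for i in range(10): imaging.camera("wrist"); o=get_obs(); F.append(o["ft_force"]); M.append(o["moment"])
print(np.mean(F,0),np.std(F,0)/10**.5,np.mean(M,0),o["position"],o["time"])
E
```

```text
time: 19.42
position: [0.4557, 0.2743, 0.2183]
tool_rot: [0.457, 0.539, -0.453, 0.543]
ft_force: [0.6, 0.4, -0.2]
grip_width: 0.0079
[ 0.7531 -0.3404 -0.5079] [0.1958 0.1212 0.0822] [-0.0948 -0.248   0.0016] [0.4557 0.2743 0.2182] 19.925
```

```bash
python3 -m inch '[[4,[1,0.5,0],[0,0,0]],[4,[1,0.4,0],[0,0,0]],[4,[1,0,0],[0,0,0]],[4,[1,0,0],[0,0,0]],[4,[0.5,0,0],[0,0,0]],[4,[0,0,0],[0,0,0]]]' 30; python3 - <<'E'
from h import *
F=[];M=[]
for i in range(12): imaging.camera("wrist"); o=get_obs(); F.append(o["ft_force"]); M.append(o["moment"])
print(np.mean(F,0),np.std(F,0)/12**.5,np.mean(M,0),o["time"]); print(goto([.4565,.2746,.2406],.170))
E
```

```text
time: 20.68
position: [0.4558, 0.2743, 0.2132]
tool_rot: [0.456, 0.54, -0.454, 0.542]
ft_force: [0.6, -0.5, -0.7]
grip_width: 0.0074
[ 0.0203 -0.5758 -0.218 ] [0.1353 0.1109 0.1641] [-0.1121 -0.1303  0.0003] 21.275
{'t': 21.275, 'shift_now': array([-27.3969,   0.9185,  -0.1562]), 'turn': array([ 0.1289,  0.0219, -0.2822]), 'shift_after': array([-27.401 ,   0.7832,  -0.1685]), 'pos': array([0.4558, 0.2743, 0.2132]), 'F': array([ 0.4579,  0.0011, -0.5826]), 'w': 7.954615978114332, 'q6': np.float64(0.1606798402540853)}
```

```bash
python3 -m inch '[[4,[0.7,0,0.7],[0,0,0]],[4,[0.7,0,0.7],[0,0,0]],[4,[0,0,0],[0,0,0]]]' 30; python3 - <<'E'
from h import *
F=[];M=[]
for i in range(12): imaging.camera("wrist"); o=get_obs(); F.append(o["ft_force"]); M.append(o["moment"])
print(np.mean(F,0),np.std(F,0)/12**.5,np.mean(M,0),o["time"]); print(goto([.4565,.2746,.2406],.170))
E
```

```text
time: 21.65
position: [0.456, 0.273, 0.2117]
tool_rot: [0.457, 0.54, -0.454, 0.542]
ft_force: [-0.5, 0.3, -0.0]
grip_width: 0.0079
[ 0.2975 -0.6254 -0.2733] [0.1375 0.0916 0.0959] [-0.1246 -0.1322  0.0038] 22.25
{'t': 22.25, 'shift_now': array([-28.8223,   0.9032,  -1.4262]), 'turn': array([ 0.127 , -0.0009, -0.2916]), 'shift_after': array([-28.8265,   0.7534,  -1.4276]), 'pos': array([0.456 , 0.2731, 0.2118]), 'F': array([-0.4852, -0.4625,  0.0503]), 'w': 7.89653284999738, 'q6': np.float64(0.15787734925174313)}
```

```bash
python3 -m inch '[[4,[0.7,0,0.8],[0,0,0]],[4,[0.6,0,0.8],[0,0,0]],[4,[0.5,0,0.8],[0,0,0]],[4,[0,0,0],[0,0,0]]]' 30; python3 - <<'E'
from h import *
F=[];M=[]
for i in range(12): imaging.camera("wrist"); o=get_obs(); F.append(o["ft_force"]); M.append(o["moment"])
print(np.mean(F,0),np.std(F,0)/12**.5,np.mean(M,0),o["time"]); print(goto([.4565,.2746,.2406],.170))
E
```

```text
time: 22.75
position: [0.4563, 0.2717, 0.21]
tool_rot: [0.457, 0.54, -0.453, 0.542]
ft_force: [0.1, 0.1, 0.3]
grip_width: 0.0077
[-0.2828  1.1988 -0.1421] [0.1272 0.1102 0.1213] [ 0.2305 -0.0448 -0.0042] 23.35
{'t': 23.35, 'shift_now': array([-30.6065,   0.8648,  -2.977 ]), 'turn': array([ 0.0844, -0.1423, -0.3108]), 'shift_after': array([-30.618 ,   0.6944,  -2.9021]), 'pos': array([0.4563, 0.2716, 0.21  ]), 'F': array([0.083 , 1.7611, 0.4799]), 'w': 8.139474251225211, 'q6': np.float64(0.15296596480178842)}
```

```bash
python3 -m inch '[[4,[0,0,-0.5],[0,0,0]],[4,[0.3,0,0],[0,0,0]],[4,[0,0,0],[0,0,0]]]' 30; python3 - <<'E'
from h import *
F=[];M=[]
for i in range(10): imaging.camera("wrist"); o=get_obs(); F.append(o["ft_force"]); M.append(o["moment"])
print(np.mean(F,0),np.std(F,0)/10**.5,np.mean(M,0),o["time"]); print(goto([.4565,.2746,.2406],.170))
E
```

```text
time: 23.72
position: [0.4563, 0.2717, 0.2096]
tool_rot: [0.457, 0.54, -0.454, 0.542]
ft_force: [-0.4, 1.5, 0.6]
grip_width: 0.0078
[-0.3224  0.8299 -0.0291] [0.1107 0.0785 0.1154] [ 0.1433 -0.0496  0.0013] 24.225
{'t': 24.225, 'shift_now': array([-30.9222,   0.8584,  -2.8959]), 'turn': array([ 0.1029, -0.0808, -0.3087]), 'shift_after': array([-30.9304,   0.6866,  -2.8537]), 'pos': array([0.4563, 0.2717, 0.2097]), 'F': array([-0.5941,  0.8496, -0.1601]), 'w': 7.609769936517546, 'q6': np.float64(0.1539808299811306)}
```

```bash
python3 -m inch '[[4,[0,0,-0.6],[0,0,0]],[4,[0,0,-0.6],[0,0,0]],[4,[0,0,0],[0,0,0]]]' 30; python3 - <<'E'
from h import *
F=[];M=[]
for i in range(10): imaging.camera("wrist"); o=get_obs(); F.append(o["ft_force"]); M.append(o["moment"])
print(np.mean(F,0),np.std(F,0)/10**.5,np.mean(M,0),o["time"]); print(goto([.4565,.2746,.2406],.170))
E
```

```text
time: 24.6
position: [0.4563, 0.2718, 0.2096]
tool_rot: [0.456, 0.54, -0.454, 0.543]
ft_force: [0.8, 0.0, -0.3]
grip_width: 0.0079
[ 0.2688 -0.8458  0.1398] [0.1462 0.1473 0.2041] [-0.1832 -0.1349  0.0046] 25.1
{'t': 25.1, 'shift_now': array([-30.9986,   0.8376,  -2.646 ]), 'turn': array([ 0.1448,  0.0614, -0.2985]), 'shift_after': array([-30.9997,   0.6694,  -2.6811]), 'pos': array([0.4563, 0.2718, 0.2096]), 'F': array([-0.4399, -1.0913, -0.2234]), 'w': 8.068855827289287, 'q6': np.float64(0.15644003864923364)}
```

```bash
python3 -m inch '[[4,[0,0,0.6],[0,0,0]],[4,[0,0,0],[0,0,0]]]' 30; python3 -m inch '[[4,[0,0,0],[0,0,0]],[4,[0,0,0],[0,0,0]],[4,[0,0,0],[0,0,0]],[11,[0,0,0],[0,0,0]],[14,[0,0,0],[0,0,0]],[18,[0,0,0],[0,0,0]],[24,[0,0,0],[0,0,0]],[30,[0,0,0],[0,0,0]]]' 3; python3 - <<'E'
from h import *
print(goto([.4565,.2746,.2406],.170)); z=[]
for i in range(4):
    imaging.camera("side"); z.append([np.round(d["pixel"],1) for t in("eye","hook_tip") for d in imaging.tip_of("side",t)[:1]])
print(z); p=imaging.camera_params("wrist"); a=imaging.camera("wrist"); b=imaging.camera("side")
c=np.zeros((500,800,3),np.uint8); c[:,:480]=cv2.resize(a[150:350,240:432],(480,500),interpolation=2); c[:,480:]=cv2.resize(b[200:325,260:340],(320,500),interpolation=2)
cv2.imwrite("pics/c6.png",c[:,:,::-1])
E
```

```text
time: 25.35
position: [0.4563, 0.2718, 0.2096]
tool_rot: [0.457, 0.54, -0.454, 0.542]
ft_force: [0.3, -0.7, -0.7]
grip_width: 0.0075
time: 26.35
position: [0.4564, 0.272, 0.2097]
tool_rot: [0.457, 0.54, -0.454, 0.542]
ft_force: [0.8, 0.4, -0.2]
grip_width: 0.0263
{'t': 26.35, 'shift_now': array([-30.8768,   0.7239,  -2.5713]), 'turn': array([ 0.1236, -0.0299, -0.326 ]), 'shift_after': array([-30.8817,   0.5426,  -2.5566]), 'pos': array([0.4564, 0.272 , 0.2097]), 'F': array([ 0.8344,  0.4263, -0.2179]), 'w': 26.275424167955872, 'q6': np.float64(0.15523988088632615)}
[[array([342.9, 175.6]), array([310.4, 251.5])], [array([344.8, 175.2]), array([309.1, 251.2])], [array([300.6, 254.7]), array([308.6, 252.5])], [array([322.6, 232.4]), array([306.7, 250.9])]]
```

View pics/c6.png

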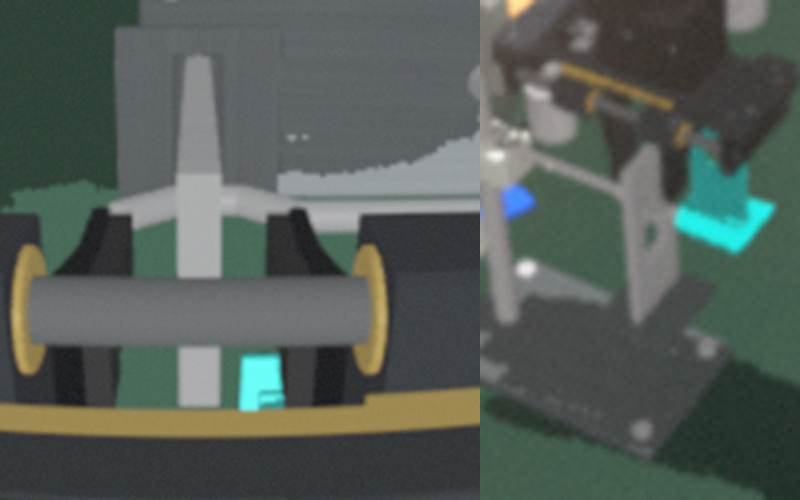

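```bash
python3 -m inch '[[36,[0,0,0],[0,0,0]],[36,[0,0,0],[0,0,0]],[36,[0,0,0],[0,0,0]],[36,[0,0,0],[0,0,0]],[36,[0,0,0],[0,0,0]],[36,[0,0,0],[0,0,0]],[36,[0,0,0],[0,0,0]],[36,[0,0,0],[0,0,0]],[36,[0,0,0],[0,0,0]],[36,[0,0,0],[0,0,0]],[36,[0,0,0],[0,0,0]],[36,[0,0,0],[0,0,0]]]' 3; python3 - <<'E'
from h import *
I=[]
for i in range(16): I.append(imaging.camera("wrist").astype(float))
I=np.array(I); g=cv2.GaussianBlur
# sub-pixel shift of hook/web region against the first frame, background as reference
f=lambda im,s:g(im[s].mean(2),(0,0),1).astype(np.float32)
s=np.s_[155:222,285:380]; b=np.s_[100:150,100:250]
print([np.round(cv2.phaseCorrelate(f(I[0],s),f(k,s))[0],2).tolist() for k in I[1:]])
print([np.round(np.abs(f(k,s)-f(I[0],s)).mean(),2) for k in I[1:]],[np.round(np.abs(f(k,b)-f(I[0],b)).mean(),2) for k in I[1:]])
print(goto([.4565,.2746,.2406],.170))
E
```

```text
time: 28.55
position: [0.4564, 0.272, 0.2097]
tool_rot: [0.457, 0.54, -0.453, 0.542]
ft_force: [-0.6, 0.0, 0.0]
grip_width: 0.036
[[-0.01, -0.01], [-0.02, 0.01], [-0.01, 0.02], [-0.02, 0.02], [-0.02, 0.02], [-0.03, 0.02], [-0.02, 0.03], [-0.02, 0.02], [-0.01, 0.03], [-0.03, 0.01], [-0.01, 0.02], [-0.01, 0.0], [-0.0, 0.02], [-0.01, 0.03], [-0.01, 0.01]]
[np.float32(0.31), np.float32(0.32), np.float32(0.31), np.float32(0.33), np.float32(0.32), np.float32(0.32), np.float32(0.33), np.float32(0.35), np.float32(0.32), np.float32(0.33), np.float32(0.31), np.float32(0.33), np.float32(0.33), np.float32(0.32), np.float32(0.33)] [np.float32(0.43), np.float32(0.44), np.float32(0.44), np.float32(0.44), np.float32(0.42), np.float32(0.44), np.float32(0.44), np.float32(0.46), np.float32(0.43), np.float32(0.43), np.float32(0.43), np.float32(0.44), np.float32(0.43), np.float32(0.44), np.float32(0.43)]
{'t': 29.35, 'shift_now': array([-30.8569,   0.7153,  -2.586 ]), 'turn': array([ 0.1248, -0.0298, -0.3288]), 'shift_after': array([-30.8618,   0.5326,  -2.5713]), 'pos': array([0.4564, 0.272 , 0.2097]), 'F': array([-0.6807, -0.3201, -0.6286]), 'w': 36.031885550871735, 'q6': np.float64(0.1551966436849278)}
```

```bash
python3 -m inch '[[36,[0,0,0],[0,0,0]],[36,[0,0,0],[0,0,0]],[36,[0,0,0],[0,0,0]],[36,[0,0,0],[0,0,0]],[36,[0,0,0],[0,0,0]],[36,[0,0,0],[0,0,0]],[36,[0,0,0],[0,0,0]],[36,[0,0,0],[0,0,0]],[24,[0,0,0],[0,0,0]],[16,[0,0,0],[0,0,0]],[12,[0,0,0],[0,0,0]],[10.5,[0,0,0],[0,0,0]]]' 3; python3 -m inch '[[9.5,[0,0,0],[0,0,0]],[8.5,[0,0,0],[0,0,0]],[7.5,[0,0,0],[0,0,0]],[4,[0,0,0],[0,0,0]],[4,[0,0,0],[0,0,0]]]' 3;  python3 -m inch '[[4,[0,0,0],[0,0,0]],[4,[0,0,0],[0,0,0]],[4,[0,0,0],[0,0,0]]]' 30; python3 - <<'E'
from h import *
F=[];M=[]
for i in range(8): imaging.camera("wrist"); o=get_obs(); F.append(o["ft_force"]); M.append(o["moment"])
print(np.mean(F,0),np.std(F,0)/8**.5,np.mean(M,0),o["time"]); print(goto([.4565,.2746,.2406],.170))
E
```

```text
time: 30.85
position: [0.4564, 0.272, 0.2097]
tool_rot: [0.457, 0.54, -0.454, 0.542]
ft_force: [1.0, -0.3, -0.2]
grip_width: 0.0119
time: 31.48
position: [0.4563, 0.2719, 0.2097]
tool_rot: [0.457, 0.54, -0.454, 0.542]
ft_force: [1.5, 0.2, -0.1]
grip_width: 0.0082
time: 31.85
position: [0.4563, 0.272, 0.2097]
tool_rot: [0.457, 0.54, -0.454, 0.542]
ft_force: [0.8, 0.3, 0.1]
grip_width: 0.0079
[ 0.122   0.2172 -0.2312] [0.097  0.2146 0.1448] [-0.0302 -0.0951 -0.0091] 32.25
{'t': 32.25, 'shift_now': array([-30.9113,   0.8528,  -2.5756]), 'turn': array([ 0.1236, -0.0302, -0.306 ]), 'shift_after': array([-30.9168,   0.6822,  -2.5609]), 'pos': array([0.4563, 0.272 , 0.2097]), 'F': array([-0.2857,  1.1702,  0.0094]), 'w': 8.067176857004245, 'q6': np.float64(0.15520137829104494)}
```

```bash
python3 -m inch '[[4,[-0.5,0,0],[0,0,0]],[4,[-1,0,0],[0,0,0]],[4,[-1.7,0,0],[0,0,0]],[4,[-1.7,0,0],[0,0,0]],[4,[-1.7,0,0],[0,0,0]],[4,[-1.7,0,0],[0,0,0]],[4,[-1.7,0,0],[0,0,0]],[4,[-1.7,0,0],[0,0,0]],[4,[-1.7,0,0],[0,0,0]],[4,[-1.7,0,0],[0,0,0]],[4,[-1.7,0,0],[0,0,0]],[4,[-1.7,0,0],[0,0,0]]]' 30; python3 -m inch '[[4,[-1.7,0,0],[0,0,0]],[4,[-1.7,0,0],[0,0,0]],[4,[-1.7,0,0],[0,0,0]],[4,[-1.7,0,0],[0,0,0]],[4,[-1.2,0,0],[0,0,0]],[4,[-1,0,0],[0,0,0]],[4,[-1,0,0],[0,0,0]],[4,[-1,0,0],[0,0,0]],[4,[-1,0,0],[0,0,0]],[4,[-1,0,0],[0,0,0]],[4,[-1,0,0],[0,0,0]],[4,[-1,0,0],[0,0,0]]]' 30; python3 -c "
from h import *
print(goto([.4565,.2746,.2620],.170), get_obs()['moment'])"
```

```text
time: 33.75
position: [0.4562, 0.272, 0.2289]
tool_rot: [0.457, 0.54, -0.454, 0.542]
ft_force: [-0.5, -1.1, -1.6]
grip_width: 0.0077
time: 35.25
position: [0.4548, 0.2714, 0.244]
tool_rot: [0.456, 0.541, -0.455, 0.542]
ft_force: [0.1, 0.0, -3.5]
grip_width: 0.0078
{'t': 35.25, 'shift_now': array([-18.0443,   2.2113,  -2.832 ]), 'turn': array([ 0.1229,  0.0074, -0.1012]), 'shift_after': array([-18.0478,   2.1733,  -2.839 ]), 'pos': array([0.4548, 0.2714, 0.244 ]), 'F': array([ 0.0769,  0.019 , -3.4526]), 'w': 7.80802371426473, 'q6': np.float64(0.15519937875542145)} [ 0.0235 -0.1243 -0.0257]
```

```bash
python3 -m inch '[[4,[-2,0,0],[0,0,0]],[4,[-3,0,0],[0,0,0]],[4,[-4,0,0],[0,0,0]],[4,[-4,0,0],[0,0,0]],[4,[-3,0,0],[0,0,0]],[4,[-1,0,0],[0,0,0]],[4,[0,0,0],[0,0,0]]]' 30; python3 -c "
from h import *
print(goto([.4565,.2746,.2620],.170), get_obs()['moment'])"
```

```text
time: 36.12
position: [0.4546, 0.2714, 0.2624]
tool_rot: [0.456, 0.541, -0.455, 0.542]
ft_force: [-0.4, -0.4, -4.5]
grip_width: 0.0076
{'t': 36.125, 'shift_now': array([ 0.4108,  2.3852, -2.8275]), 'turn': array([ 0.1267,  0.007 , -0.1016]), 'shift_after': array([ 0.407 ,  2.3797, -2.8327]), 'pos': array([0.4546, 0.2714, 0.2624]), 'F': array([-0.3708, -0.3586, -4.548 ]), 'w': 7.645026841427561, 'q6': np.float64(0.1551810920908205)} [ 0.0104 -0.1358 -0.0075]
```

```bash
python3 - <<'E'
from h import *
F=[]
for i in range(8): b=imaging.camera("side"); F.append(get_obs()["ft_force"])
print(np.mean(F,0),get_obs()["time"])
cv2.imwrite("pics/s7.png",cv2.resize(b[180:330,240:400],(640,600),interpolation=2)[:,:,::-1])
E
```

```text
[ 0.1271  0.1835 -3.4985] 36.525
```

View pics/s7.png

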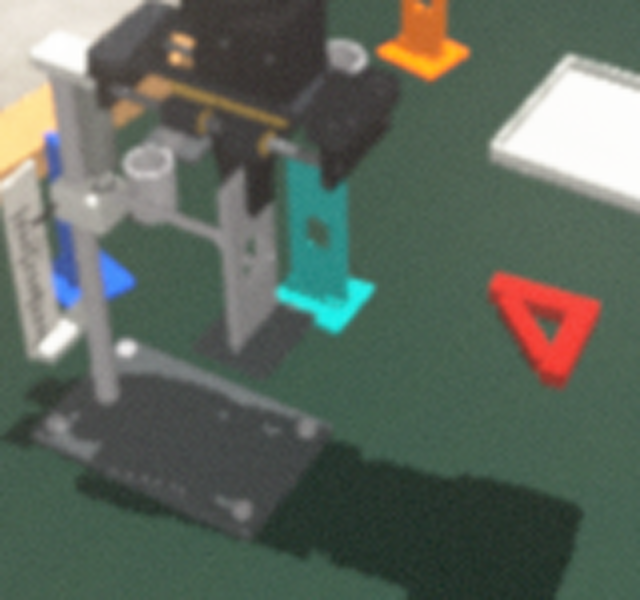

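```bash
python3 -m inch '[[4,[0,-4,0],[0,0,0]],[4,[0,-7,0],[0,0,0]],[4,[0,-8,0],[0,0,0]],[4,[0,-8,0],[0,0,0]],[4,[0,-8,0],[0,0,0]],[4,[0,-8,0],[0,0,0]],[4,[0,-8,0],[0,0,0]],[4,[0,-8,0],[0,0,0]],[4,[0,-6,0],[0,0,0]],[4,[0,-4,0],[0,0,0]],[4,[0,-2,0],[0,0,0]],[4,[0,0,0],[0,0,0]]]' 30; python3 -c "
from h import *
print(goto([.458,-.238,.32],.15), get_obs()['moment'])"
```

```text
time: 38.02
position: [0.379, 0.2583, 0.2624]
tool_rot: [0.455, 0.541, -0.455, 0.542]
ft_force: [0.8, -0.3, -3.5]
grip_width: 0.0077
{'t': 38.025, 'shift_now': array([-57.5107,  -7.242 , 502.472 ]), 'turn': array([ 1.2915,  0.0059, -0.0833]), 'shift_after': array([-57.5603,   4.0011, 502.5025]), 'pos': array([0.379 , 0.2583, 0.2624]), 'F': array([ 0.778 , -0.2839, -3.4673]), 'w': 7.701582176077543, 'q6': np.float64(0.18164830406214336)} [-0.0417 -0.1214  0.0056]
```

```bash
python3 -m inch '[[4,[-5,0,10],[0,0,0]],[4,[-10,0,25],[0,0,0]],[4,[-10,0,42],[0.5,0,0]],[4,[-8,0,48],[0.5,0,0]],[4,[0,0,48],[0,0,0]],[4,[0,0,48],[0,0,0]],[4,[0,0,48],[0,0,0]],[4,[0,0,48],[0,0,0]],[4,[0,0,48],[0,0,0]],[4,[0,0,46],[0,0,0]],[4,[0,0,40],[0,0,0]],[4,[0,0,25],[0,0,0]]]' 30; python3 -m inch '[[4,[0,0,6],[0,0,0]],[4,[0,0,0],[0,0,0]]]'; python3 -c "
from h import *
print(goto([.458,-.238,.1206],.15), get_obs()['moment'])"
```

```text
time: 39.52
position: [0.4593, -0.2336, 0.3029]
tool_rot: [0.461, 0.532, -0.458, 0.542]
ft_force: [-0.6, 0.6, -3.7]
grip_width: 0.0081
time: 39.78
position: [0.4596, -0.2418, 0.3029]
tool_rot: [0.462, 0.531, -0.459, 0.541]
ft_force: [-1.8, 0.5, -2.7]
grip_width: 0.008
{'t': 39.775, 'shift_now': array([182.2654,  -3.1866,  -5.4527]), 'turn': array([ 0.0739,  0.4601, -0.6824]), 'shift_after': array([182.3284,  -1.0216,  -3.9859]), 'pos': array([ 0.4596, -0.2418,  0.3029]), 'F': array([-1.7905,  0.4953, -2.6688]), 'w': 7.959009425202717, 'q6': np.float64(-0.8544318298095046)} [ 0.0214 -0.0646  0.0134]
```

```bash
python3 -m inch '[[4,[8,0,-1],[0,0.2,-0.3]],[4,[18,0,-1],[0,0.2,-0.3]],[4,[25,0,-1],[0,0,0]],[4,[25,0,0],[0,0,0]],[4,[25,0,0],[0,0,0]],[4,[25,0,0],[0,0,0]],[4,[18,0,0],[0,0,0]],[4,[10,0,0],[0,0,0]],[4,[5,0,0],[0,0,0]],[4,[2,0,0],[0,0,0]],[4,[0,0,0],[0,0,0]]]' 30; python3 -c "
from h import *
print(goto([.458,-.238,.1206],.15), get_obs()['moment'])"
```

```text
time: 41.15
position: [0.459, -0.2265, 0.137]
tool_rot: [0.458, 0.54, -0.456, 0.539]
ft_force: [-0.4, -0.7, -3.6]
grip_width: 0.0076
{'t': 41.15, 'shift_now': array([16.3356, -2.9255, 11.224 ]), 'turn': array([ 0.8577, -0.1889, -0.0093]), 'shift_after': array([16.373 , -2.7549, 11.2126]), 'pos': array([ 0.459 , -0.2265,  0.137 ]), 'F': array([-0.3935, -0.7132, -3.5777]), 'w': 7.647823216185634, 'q6': np.float64(-0.8454229416354031)} [-0.0296 -0.0675 -0.0249]
```

```bash
python3 -m inch '[[4,[2,-1,3],[0.4,0,0]],[4,[2,-1,4],[0.4,-0.2,0]],[4,[2,0,3],[0,0,0]],[4,[2,0,0],[0,0,0]],[4,[2,0,0],[0,0,0]],[4,[1,0,0],[0,0,0]],[4,[1,0,0],[0,0,0]],[4,[0,0,0],[0,0,0]]]' 30; python3 - <<'E'
from h import *
F=[]
for i in range(6): imaging.camera("wrist"); o=get_obs(); F.append(o["ft_force"])
print(np.mean(F,0)); print(goto([.458,-.238,.1206],.15))
E
```

```text
time: 42.15
position: [0.4592, -0.2383, 0.1252]
tool_rot: [0.461, 0.535, -0.461, 0.537]
ft_force: [-0.6, -0.4, -3.5]
grip_width: 0.0077
[ 0.0257  0.0846 -3.1338]
{'t': 42.45, 'shift_now': array([ 4.7743, -1.2841, -0.6827]), 'turn': array([-0.0411,  0.1555, -0.1263]), 'shift_after': array([ 4.779 , -1.273 , -0.6707]), 'pos': array([ 0.4594, -0.2385,  0.1254]), 'F': array([ 0.6222,  0.8125, -2.0942]), 'w': 7.86959179268224, 'q6': np.float64(-0.8440302019598124)}
```

```bash
python3 -m inch '[[4,[0.8,0,0],[0,0,0]],[4,[0.8,0,0],[0,0,0]],[4,[0.8,0,0],[0,0,0]],[4,[0.8,0,0],[0,0,0]],[4,[0.6,0,0],[0,0,0]],[4,[0.4,0,0],[0,0,0]],[4,[0,0,0],[0,0,0]]]' 30; python3 - <<'E'
from h import *
F=[];M=[]
for i in range(6): imaging.camera("wrist"); o=get_obs(); F.append(o["ft_force"]); M.append(o["moment"])
print(np.mean(F,0),np.mean(M,0)); print(goto([.458,-.238,.1206],.15))
E
```

```text
time: 43.32
position: [0.4596, -0.2387, 0.1217]
tool_rot: [0.461, 0.534, -0.461, 0.537]
ft_force: [-0.6, -0.3, -1.2]
grip_width: 0.0078
[-0.3566  0.4142 -0.5095] [ 0.1369  0.0627 -0.0079]
{'t': 43.625, 'shift_now': array([ 1.0015, -1.5094, -1.0315]), 'turn': array([-0.0411,  0.1965, -0.1549]), 'shift_after': array([ 1.0091, -1.5059, -1.0291]), 'pos': array([ 0.4596, -0.2388,  0.1216]), 'F': array([ 0.0768,  0.0981, -0.2535]), 'w': 8.185862516968609, 'q6': np.float64(-0.8439941791534411)}
```

```bash
python3 -m inch '[[4,[0.5,0,0],[0,0,0]],[4,[0,0,0],[0,0,0]]]' 30; python3 -m inch '[[4,[0,0,0],[0,0,0]],[4,[0,0,0],[0,0,0]],[12,[0,0,0],[0,0,0]],[20,[0,0,0],[0,0,0]],[30,[0,0,0],[0,0,0]],[45,[0,0,0],[0,0,0]],[50,[0,0,0],[0,0,0]],[50,[0,0,0],[0,0,0]]]' 3; python3 - <<'E'
from h import *
print(goto([.458,-.238,.26],.15))
E
```

```text
time: 43.88
position: [0.4597, -0.2389, 0.1216]
tool_rot: [0.461, 0.534, -0.461, 0.538]
ft_force: [-1.3, 0.8, 0.0]
grip_width: 0.0083
time: 44.88
position: [0.4608, -0.2398, 0.1216]
tool_rot: [0.461, 0.533, -0.461, 0.539]
ft_force: [1.0, 0.3, 0.2]
grip_width: 0.0479
{'t': 44.875, 'shift_now': array([-138.3804,   -1.8404,   -1.3447]), 'turn': array([-0.0369,  0.3522, -0.2911]), 'shift_after': array([-138.3584,   -2.5423,   -2.1966]), 'pos': array([ 0.4608, -0.2398,  0.1216]), 'F': array([1.026 , 0.3221, 0.1914]), 'w': 47.90792207434074, 'q6': np.float64(-0.8440258786371282)}
```

```bash
python3 -m inch '[[50,[-5,0,0],[0,0,0]],[50,[-15,0,0],[0,0,0]],[50,[-25,0,0],[0,0,0]],[50,[-30,0,0],[0,0,0]],[50,[-30,0,0],[0,0,0]],[50,[-30,0,0],[0,0,0]],[50,[-15,0,0],[0,0,0]],[50,[0,0,30],[0,0,0]],[50,[0,0,40],[0,0,0]],[50,[0,0,40],[0,0,0]],[50,[0,0,20],[0,0,0]],[50,[0,0,0],[0,0,0]]]' 3; python3 - <<'E'
from h import *
print(get_obs()["position"],get_obs()["ft_force"])
a=imaging.camera("top"); b=imaging.camera("side")
V=[]
for cam in("top","side"):
    p=imaging.camera_params(cam); pr=proj(cam,[.46,-.24,.07],p)[0]
    for d in imaging.cut_out(cam,"sample"):
        if np.hypot(*(np.array(d["box"][:2])-pr))<25: V.append((cam,p,d["pixels"])); print(cam,d["box"],d["confidence"]); break
for s in [[v] for v in V]+[V]: print([v[0] for v in s],*fit(s,TEE,.004,[.46,-.24,.15]))
c=np.zeros((540,800,3),np.uint8); c[:,:400]=cv2.resize(a[110:310,250:450],(400,540),interpolation=2); c[:,400:]=cv2.resize(b[150:330,250:450],(400,540),interpolation=2)
cv2.imwrite("pics/c8.png",c[:,:,::-1])
E
```

```text
time: 46.38
position: [0.4801, -0.3702, 0.2916]
tool_rot: [0.461, 0.529, -0.461, 0.544]
ft_force: [1.2, -0.0, -0.2]
grip_width: 0.0501
[ 0.4801 -0.3702  0.2916] [ 1.2254 -0.0315 -0.1796]
top [386.1, 244.4, 27.3, 21.5] 0.78
side [395.4, 200.0, 18.1, 44.0] 0.85
['top'] [ 0.4558 -0.2369  0.1428] 0.002122049013598339
['side'] [ 0.4616 -0.2411  0.195 ] 0.05050985544984667
['top', 'side'] [ 0.4584 -0.2369  0.1795] 0.09391365442850964
```

View pics/c8.png

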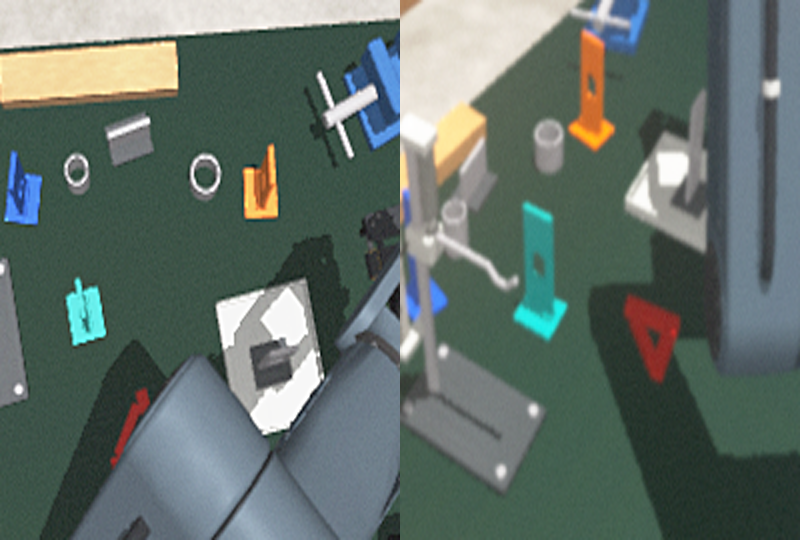

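Picture 12 shows the sample standing on its foot near the middle of the tray (about 386,244 in the top view). The hook is back up and the neighbouring things haven't moved. The gripper is clear, so I'm handing in.

```bash
python3 -c "
from rig import robot,get_obs
print(get_obs()['time'],robot.hand_in())"
```

```text
the job is handed in; nothing more can be done
46.575 None
```

The plain steel sample was weighed on the hook, set down in the tray and handed in at 46.6 s of the 72 s allowed. No verdict was reported.

- **Weighing:** I passed its eye over the hook and lowered it at about 12 mm/s until the wrist carried roughly nothing. The hook had sunk about 30 mm, so the sample weighs about 3 N (0.3 kg). I let go and it hung free for about 4 s with the open fingers around it but not touching. A run of wrist pictures over 0.8 s of that showed it still, within 0.03 pixel.
- **Setting down:** I lifted it off just as slowly, lowered it to the tray floor until the wrist carried almost nothing, then opened the gripper and backed away. The last top and side pictures show it standing on its foot near the tray centre, at about (0.456, -0.237), with the hook back up. The other things in view had not moved, though the arm hid part of the scene (half the magnet square, for one).

**What disagreed:**
- **First close:** the gripper had drifted about 11 mm off the web. I caught that in a picture and corrected it before touching the sample.
- **On the hook:** sideways forces of about 1 N showed while the eye settled, and I mostly trimmed them out before letting go.
- **Final check:** the side-view position fit was poor because the arm hid part of the sample, and it differs from the top view by about 7 mm. Both put the foot well inside the tray.
- **Hook speed:** I could not measure it directly.

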